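# Hold the cupboard door on its hinge, with the pin hung ready

### The job

Help refit the little cupboard door. First hang the loose hinge pin by its ring on the hook and let go of it, so that it is at hand; then lift the white door up out of its stand and bring its hinge knuckle in between the two knuckles on the jamb block, so that the holes line up for the pin, with the door upright, clear of the worktop and in line with the jamb's front face, to its left. Finish while still holding the door there in the gripper, steady and not resting on or pressing against the jamb, with the pin still on its hook, and leave the bottle and the two vials where they stand.

Things in the scene. Friction and masses are not known exactly. Their poses are not given: they have to be found in the camera images.
- hinge_pin: Loose steel pin with brass ring, 60 g, flat on the worktop. Shank 9 mm thick along own x from -42 to +22 mm, axis 4.5 mm up; collar 11 mm thick to x = 30; rigid ring (outside 51, hole 37, wire 7 mm) in the xy plane, centred at x = +50 mm. Origin: on the worktop under the shank, where to pinch it. Starts with +x (ring end) within 0.5 rad of world +x.
- pin_ring (a point): Centre of the pin's ring hole, 50 mm from the pin's origin along its +x, 4.5 mm above its underside.
- pin_hook: Fixed dark steel hook stand, yaw within 0.3 rad. Origin: centre of its foot's underside (foot 100 mm across, 12 mm thick). Post 16 mm thick, 180 mm high. Arm 8 mm thick leaves the post towards own -x (to the robot), its axis 160 mm up, and turns up at the end, 78 to 94 mm from the post axis. A ring lowered flat over the tip and let go hangs on the arm.
- pin_hook_tip (a point): The hook's upturned tip (centre of its round end, 4 mm radius): 94 mm from the post axis in the stand's -x, 182 mm above the worktop, 22 mm above the arm's axis.
- door_stand: Fixed grey stand whose slot holds the door upright; origin at the centre of its underside. Footprint 70 (x) x 120 (y) mm; slot 18 mm wide, 106 mm long along y, floor 6 mm and walls 35 mm above the worktop, ends closed: the door must go straight up 30 mm to come out.
- door_leaf: Loose white door, 0.2 kg: panel 14 (x) x 100 (y) x 130 (z) mm, upright in the slot, underside 6 mm above the worktop, yaw within 0.35 rad. Origin: middle of underside, mass near panel middle. Front (-x, to robot) has a black knob 16 mm proud at y = 36, z = 70. Steel knuckle (outside 24, hole 14 mm, vertical) at y = -71 mm, z = 37 to 73. Pinch across the thickness at the top middle.
- leaf_bore (a point): Middle of the hole of the door's knuckle: at x = 0, y = -71, z = 55 mm in the door's frame; the hole runs along the door's z.
- jamb: Fixed wooden post 50 x 60 mm, 160 high, on a foot 90 x 80 x 8 mm; origin: centre of underside; front = own -x, left = +y, yaw within 0.25 rad. Hinge leaf on its front (to x = -28 mm) with two vertical knuckles (outside 24, hole 14 mm) at x = -46, y = 35: from 47 to 73 and 117 to 143 mm above the worktop. The 44 mm gap takes the door's 36 mm knuckle, brought in from the left (+y).
- jamb_bore (a point): Point on the axis of the jamb's knuckles, midway in the gap: x = -46, y = +35, z = 95 mm in the jamb's frame. When the door's knuckle is centred here the door's underside is 40 mm above the worktop and the door's y axis should lie along the jamb's y (door on the +y side).
- green_vial: Bystander: glass vial with green cap, 37 mm across, 78 mm high, origin under its centre. Leave standing.
- bottle: Bystander: white plastic infusion bottle with a paper slip, about 48 x 55 mm, 111 mm high, origin under it. Leave standing.
- small_vial: Bystander: small glass vial with purple cap, 29 mm across, 61 mm high, origin under its centre. Leave standing.

How it is judged:
On the way, in this order (a step that is already met when the one before it is completed fails the run):
1. the pin hangs by its ring on the hook, let go (contact force between hinge_pin and pin_hook above 0.1 N and x of pin_ring in the frame of pin_hook between -0.105 and -0.005 m and y of pin_ring in the frame of pin_hook between -0.03 and 0.03 m and z of pin_ring in the frame of pin_hook between 0.12 and 0.165 m and angle between hinge_pin's own x axis and vertical below 0.6 rad and contact force between the fingers and hinge_pin below 0.1 N), for 0.2 s.
2. the door is held in the gripper, lifted clear above its stand (contact force between the fingers and door_leaf above 2 N and height (world z) of door_leaf above 0.037 m), for 0.1 s.
At the end, for the whole second after the job is handed in: Pin hangs by its ring on the hook arm, let go, shank within 0.6 rad of vertical. Door still gripped: hole within 5 mm of the jamb axis sideways and in height, upright within 0.09 rad, in line within 0.2 rad on the left, underside over 30 mm up, at rest, under 1.5 N on the jamb (all of step 1 and contact force between the fingers and door_leaf above 2 N and horizontal distance between leaf_bore and jamb_bore below 0.005 m and z of leaf_bore in the frame of jamb_bore between -0.005 and 0.005 m and angle between door_leaf's own z axis and vertical below 0.09 rad and angle between the y axis of door_leaf and the y axis of jamb, either way round below 0.2 rad and y of door_leaf in the frame of jamb above 0.06 m and height (world z) of door_leaf above 0.03 m and contact force between door_leaf and jamb below 1.5 N and linear speed of door_leaf below 0.03 m/s); the arm keeps its last pose, push and grip.
It fails at once if the green vial is shifted over 30 mm or knocked over (distance of green_vial from where it was at the start of the episode above 0.03 m or angle between green_vial's own z axis and vertical above 0.4 rad).
It fails at once if the bottle is shifted over 30 mm or knocked over (distance of bottle from where it was at the start of the episode above 0.03 m or angle between bottle's own z axis and vertical above 0.4 rad).
It fails at once if the small vial is shifted over 30 mm or knocked over (distance of small_vial from where it was at the start of the episode above 0.03 m or angle between small_vial's own z axis and vertical above 0.4 rad).
It also fails if it takes over 48 s, if anything falls off the work surface, if the arm or the gripper's body presses on something with over 40 N, if the wrist force passes 120 N, or if a joint passes its speed limit or range.

### The arm

A 6-joint arm with a two-finger parallel gripper is mounted at the origin on a cart in front of the work surface, level with it; the furniture and walls round the work are solid. World frame = base frame: x ahead of the robot, y to its left, z up, the work surface at z = 0. Lengths are in m, angles in rad, forces in N, time in s.
With the tool pointing down it reaches from about 0.35 to 0.775 m from the base axis. Payload 7.3 kg.
Tool frame: the origin (TCP) lies at the centre of the arm's flange, where the gripper is bolted on; the fingertips stand 178 mm ahead of it and the grasp point (between the pads) lies 159 mm ahead of it; z points along the fingers, y is the line along which they close (so a half turn about z gives the same grasp; the last joint's range is limited). The gripper opens to 92 mm and grips with 3 to 60 N. Pads are 19 mm wide; open, the fingers measure 130 mm over their backs; the gripper's body (75 mm by 190 mm) begins 47 mm behind the grasp point.
Start: joints at [1.028, 0.342, 1.524, -0, 1.275, -0.146], TCP at [0.203, 0.484, 0.405] pointing down, gripper open.
Joint ranges: [-2.53, 2.53], [-0.77, 2.02], [0.04, 2.7], [-1, 4.14], [0.28, 2.66], [-3.11, 3.11]. Speed limits (rad/s): [2.57, 2.57, 3.14, 3.14, 3.14, 3.14].

### API

Orientations are given as [roll, pitch, yaw] about the fixed x, y, z axes, in that order (R = Rz(yaw) Ry(pitch) Rx(roll)).
In Python, from cell import robot gives the robot as it stands.
- The arm moves only by the tool move_tool, called as a command line: name --argument value ..., lists and objects as JSON in quotes. Schema: {"type":"object","properties":{"motion":{"type":"object","properties":{"offsets":{"type":"array","items":{"type":"array","items":{"type":"number"},"minItems":6,"maxItems":6},"minItems":1,"maxItems":8}},"additionalProperties":false,"required":["offsets"]},"finger_gap":{"type":"number"},"squeeze":{"type":"number"},"only":{"type":"string"},"quiet":{"type":"boolean"},"lines":{"type":"string"}},"required":["motion"],"additionalProperties":false}. motion is an object whose key "offsets" holds a list of rows, 1 to 8 of them, each of 6 numbers: dx, dy, dz in units of 25 mm, then a rotation vector rx, ry, rz in rad; each row shifts and turns the commanded pose from where the row before left it, along the tool's axes as they then stand; what a row does not reach is not made up. A row lasts 1/12 s, in which the tool goes at most 0.0417 m and 0.125 rad, less where a joint would pass 70% of its speed; a pose out of reach is approached as far as the arm can. finger_gap is the finger opening in m, set as the call begins (left out keeps the last). The fingers move at their own pace and stop on an object; squeeze is the grip in N (left out, the last holds). Time passes only in rows, so rows that do not move let the fingers close. The tool returns the time, the measured TCP pose, the force, the opening and the grip force at its end. only (a regular expression) keeps the lines of the reply that match it, lines (a string "A,B") keeps lines A to B, and quiet returns only ok. Input that does not fit is refused with a message, and nothing moves.
- robot.observe(): the state, without advancing time (a new reading comes with each control period).
- robot.read_camera(name): name is "side" or "top" or "wrist"; returns a dict with "image" (480x640x3 uint8, red, green, blue), "fx", "fy", "cx", "cy" (pixels), "pose" (4x4, takes a point from camera to world coordinates). Camera axes: x right, y down, z forward; pixel columns grow to the right and rows downward; lengths in m; the calibration is good to about 2 mm. A picture is of the moment at which its call begins. There is no depth.
- robot.hand_in(): hands the job in; it is judged then, once.
The state is a dict: "time": time; "qpos": joint angles; "qvel": joint speeds; "joint_efforts": joint torques, N m; "tool_pos": TCP position; "tool_rot": TCP orientation; "contact_force": force on the tool from outside, world axes, zero at the start; "torque": the same for the moment, N m; "opening": finger opening in m; "grip_force": force on a finger pad.
Only numpy, scipy, OpenCV 4.12 (cv2) and the standard library are available. Lean on these libraries where they do the work, as an engineer would, in place of code of your own. Each camera call takes 0.05 s, during which the arm holds its last target. There are 200 camera calls.

## Working session

There is one attempt and no reset: what is moved stays moved. The work goes in short steps, Python scripts to look and compute and a tool call to move; the robot and the scene stay as the last step left them, time stands still between calls to the robot, and variables do not carry over. Pictures are saved under pics/ and viewed, at most 13 in all, crops included, and the job is handed in when it is done.

```bash
mkdir -p pics; ls; python3 - <<'E'
from cell import robot
import cv2,numpy as np
s=robot.observe();print({k:np.round(v,3).tolist() for k,v in s.items()})
for n in ["side","top","wrist"]:
    c=robot.read_camera(n);cv2.imwrite(f"pics/{n}0.png",c["image"][:,:,::-1])
    np.savez(f"pics/{n}0.npz",**c)
    print(n,c["fx"],c["fy"],c["cx"],c["cy"],np.round(c["pose"],3).tolist())
E
```

```text
pics
{'time': 0.0, 'qpos': [1.028, 0.343, 1.525, 0.0, 1.275, -0.146], 'qvel': [-0.0, 0.0, -0.001, -0.001, -0.0, 0.002], 'joint_efforts': [0.0, -43.125, -24.422, 0.072, 0.056, -0.0], 'tool_pos': [0.203, 0.484, 0.404], 'tool_rot': [-3.14, -0.0, 2.745], 'contact_force': [-0.388, 0.597, 0.402], 'torque': [-0.016, 0.017, -0.012], 'grip_force': 0.0, 'opening': 0.092}
side 480.0779070324636 480.0779070324636 319.1385976593236 237.95617932172482 [[-0.963, -0.173, 0.205, 0.386], [-0.268, 0.625, -0.733, 0.654], [-0.002, -0.761, -0.648, 0.752], [0.0, 0.0, 0.0, 1.0]]
top 466.1023435520334 466.1023435520334 309.8798196192259 241.28473039627147 [[0.021, -0.989, 0.146, 0.454], [-1.0, -0.02, 0.008, -0.083], [-0.005, -0.147, -0.989, 1.003], [0.0, 0.0, 0.0, 1.0]]
wrist 419.81349905307457 419.81349905307457 323.28609457462755 233.64362182066503 [[0.386, 0.885, 0.258, 0.133], [0.922, -0.37, -0.11, 0.513], [-0.001, 0.281, -0.96, 0.384], [0.0, 0.0, 0.0, 1.0]]
```

View pics/side0.png

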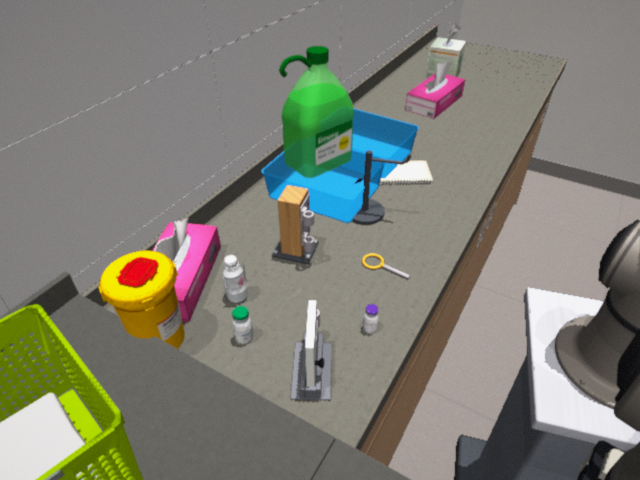

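View pics/top0.png

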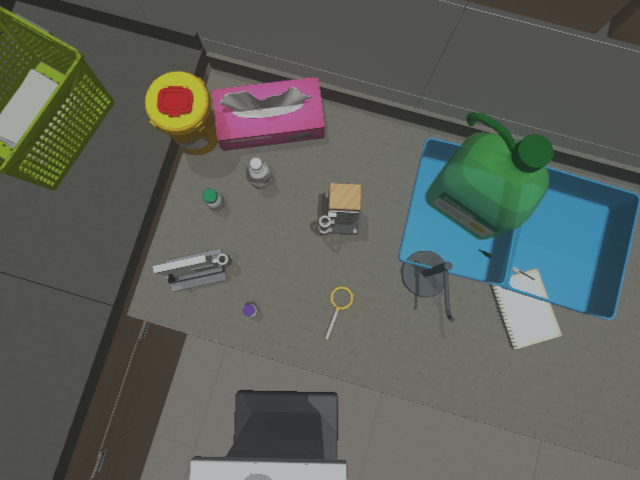

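The side view shows the pin (ring about 373,261; shank end 408,276), hook (tip about 407,159), jamb (knuckles about 307,215), and the door in its stand (about 312,345). In the top view the ring is at (342,298), the hook tip at (450,318), the jamb knuckle at (325,222) and the door knuckle at (222,260). I'll enlarge these.

```bash
python3 - <<'E'
import cv2,numpy as np
s=cv2.imread("pics/side0.png");t=cv2.imread("pics/top0.png")
def crop(im,x,y,w,h,k):return cv2.resize(im[y:y+h,x:x+w],None,fx=k,fy=k,interpolation=cv2.INTER_CUBIC)
# 2x3 tiles of 260x300 px
tiles=[crop(t,400,245,65,75,4),crop(t,310,175,65,75,4),crop(t,150,235,87,100,3),
       crop(s,345,145,87,100,3),crop(s,265,180,65,75,4),crop(s,280,290,87,100,3)]
tiles=[cv2.resize(x,(260,300)) for x in tiles]
cv2.imwrite("pics/mos.png",np.vstack([np.hstack(tiles[:3]),np.hstack(tiles[3:])]))
E
```

```text
(no output)
```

View pics/mos.png

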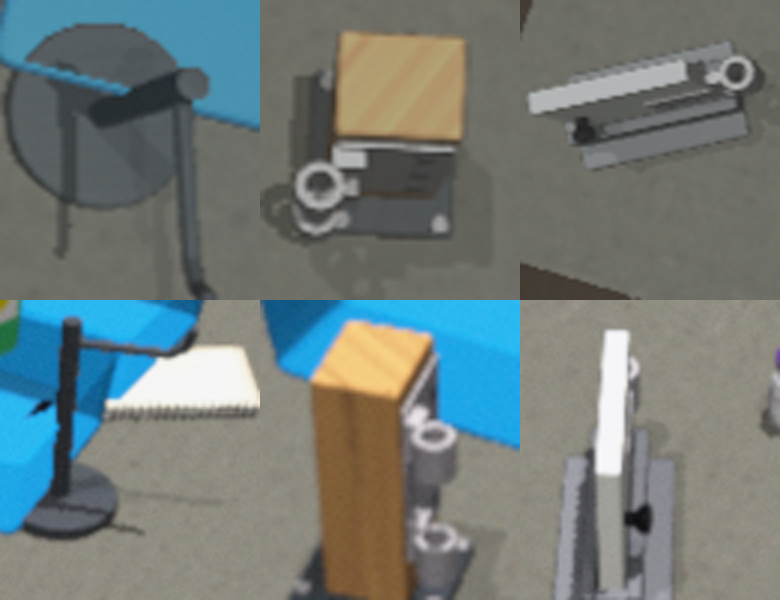

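Top tiles: the hook post top is at tile (190,82), tip (203,293) and foot centre (95,117). The jamb knuckle top is at (319,185), with wood corners (342,32), (467,37), (464,139), (333,134). The door knuckle is at (737,72), and the door top runs from (529,105) to (687,71). Side tiles: hook tip (192,332), jamb knuckle (434,436).

```bash
cat > h.py <<'E'
import numpy as np,cv2
from scipy.spatial.transform import Rotation as R
def ld(n): return dict(np.load(f"pics/{n}.npz"))
def ray(c,p):
    d=c["pose"][:3,:3]@[(p[0]-c["cx"])/c["fx"],(p[1]-c["cy"])/c["fy"],1]
    return c["pose"][:3,3],d/np.linalg.norm(d)
def plane(c,p,z):
    o,d=ray(c,p);return o+d*(z-o[2])/d[2]
def tri(rs):
    A=sum(np.eye(3)-np.outer(d,d) for o,d in rs);b=sum((np.eye(3)-np.outer(d,d))@o for o,d in rs)
    x=np.linalg.solve(A,b);return x,[round(float(np.linalg.norm(np.cross(x-o,d))),4) for o,d in rs]
def proj(c,X):
    q=c["pose"][:3,:3].T@(np.asarray(X)-c["pose"][:3,3]);return np.array([c["fx"]*q[0]/q[2]+c["cx"],c["fy"]*q[1]/q[2]+c["cy"]])
def yellow(im,roi):
    h=cv2.cvtColor(im,cv2.COLOR_RGB2HSV);m=cv2.inRange(h,(18,110,90),(36,255,255));k=np.zeros_like(m)
    x,y,w,hh=roi;k[y:y+hh,x:x+w]=m[y:y+hh,x:x+w];return k
E
python3 - <<'E'
from h import *
np.set_printoptions(precision=4,suppress=True)
T=ld("top0");S=ld("side0")
def t(k,p): # tile->pixel
    off={0:(0,0,400,245,4,4),1:(260,0,310,175,4,4),2:(520,0,150,235,2.989,3),3:(0,300,345,145,2.989,3),4:(260,300,265,180,4,4),5:(520,300,280,290,2.989,3)}[k]
    return ((p[0]-off[0]+.5)/off[4]+off[2]-.5,(p[1]-off[1]+.5)/off[5]+off[3]-.5)
def two(name,kt,pt,ks,ps):print(name,*tri([ray(T,t(kt,pt)),ray(S,t(ks,ps))]))
two("posttop",0,(190,82),3,(72,322));two("tip",0,(203,293),3,(192,332))
print("post",plane(T,t(0,(190,82)),.18),"foot",plane(T,t(0,(95,117)),.012),"tip",plane(T,t(0,(203,293)),.184))
two("jknuck",1,(319,185),4,(434,436));print(plane(T,t(1,(319,185)),.143),plane(S,t(4,(434,436)),.143))
W=[plane(T,t(1,p),.16)[:2] for p in [(342,32),(467,37),(464,139),(333,134)]];W=np.array(W);print("wood",W, W.mean(0))
e=W[0]-W[1];f=W[3]-W[2];print("yaw y-axis",np.arctan2(-e[0],e[1]),np.arctan2(-f[0],f[1]))
two("dknuck",2,(737,72),5,(633,367));print(plane(T,t(2,(737,72)),.079))
a,b=plane(T,t(2,(529,105)),.136),plane(T,t(2,(687,71)),.136);print("doortop",a,b,(a+b)/2,np.linalg.norm(a-b),"yaw",np.arctan2(-(a-b)[0],(a-b)[1]))
sa,sb=plane(S,t(5,(616,331)),.136),plane(S,t(5,(607,473)),.136);print("side",sa,sb,"yaw",np.arctan2(-(sb-sa)[0],(sb-sa)[1]))
C=[]
for c,roi in((T,(325,280,35,35)),(S,(355,248,40,30))):
    m=yellow(c["image"],roi);(u,v),(w,h),an=cv2.fitEllipse(max(cv2.findContours(m,0,1)[0],key=cv2.contourArea));C.append((u,v));print("ring px",u,v,w,h)
X,r=tri([ray(c,p) for c,p in zip((T,S),C)]);print("ring",X,r,plane(T,C[0],.0045),plane(S,C[1],.0045))
end=plane(T,(328,338),.0045);print("end",end,plane(S,(408,276),.0045))
d=plane(T,C[0],.0045)-end;print("pinyaw",np.arctan2(d[1],d[0]),np.linalg.norm(d))
print("bottle",plane(T,(257,163),.111),"green",plane(T,(210,195),.078),"small",plane(T,(249,311),.061))
E
```

```text
posttop [ 0.538  -0.3199  0.1801] [0.0004, 0.0004]
tip [ 0.4459 -0.3222  0.1844] [0.0002, 0.0002]
post [ 0.5376 -0.32    0.18  ] foot [ 0.5351 -0.3176  0.012 ] tip [ 0.4457 -0.3224  0.184 ]
jknuck [ 0.6207 -0.1024  0.1436] [0.0007, 0.0007]
[ 0.6201 -0.1026  0.143 ] [ 0.6216 -0.1033  0.143 ]
wood [[ 0.6895 -0.1117]
 [ 0.6882 -0.1699]
 [ 0.6397 -0.1687]
 [ 0.6409 -0.1082]] [ 0.6646 -0.1396]
yaw y-axis -0.021976658343109412 -0.019492640570484464
dknuck [0.5484 0.0974 0.0812] [0.0032, 0.0032]
[0.5518 0.0983 0.079 ]
doortop [0.5226 0.216  0.136 ] [0.5458 0.1185 0.136 ] [0.5342 0.1673 0.136 ] 0.10030122314968179 yaw 0.23361323680224122
side [0.5489 0.1196 0.136 ] [0.5257 0.2158 0.136 ] yaw 0.23592906212037862
ring px 341.14752197265625 297.7238464355469 21.99695587158203 23.442399978637695
ring px 372.66876220703125 260.7998352050781 15.442973136901855 22.328914642333984
ring [ 0.4824 -0.1438  0.0067] [0.001, 0.001] [ 0.4814 -0.144   0.0045] [ 0.4837 -0.1461  0.0045]
end [ 0.3969 -0.1173  0.0045] [ 0.3999 -0.1187  0.0045]
pinyaw -0.30578483266966044 0.08866433737263048
bottle [0.7405 0.0322 0.111 ] green [0.6818 0.1298 0.078 ] small [0.4497 0.0433 0.061 ]
```

The rows are not in the units I measure in: shifts go in units of 25 mm. I convert before sending: -0.036 m is -1.44, -0.02 m is -0.8.

```bash
cat >> h.py <<'E'
def go(x,y,z,yaw):
    "remaining tool-axis displacement to a pointing-down target (after turning), and the turn about tool z"
    from cell import robot
    s=robot.observe();p=np.array(s["tool_pos"]);r=s["tool_rot"]
    R0=R.from_euler("xyz",r);R1=R.from_euler("xyz",[np.pi,0,yaw])
    d=np.array([x,y,z])-p
    print("t",round(s["time"],2),"pos",np.round(p,4),"rot",np.round(r,3),"F",np.round(s["contact_force"],1),"open",round(s["opening"],4),"grip",round(s["grip_force"],1),"q",np.round(s["qpos"],2))
    print("d now-axes",np.round(R0.inv().apply(d),4),"d after-turn axes",np.round(R1.inv().apply(d),4),"rotvec",np.round((R0.inv()*R1).as_rotvec(),3))
E
```

move_tool --motion '{"offsets": [[0, 0, 0, 0, 0, -0.092], [-1.44, -0.8, 0, 0, 0, 0], [-1.44, -0.8, 0, 0, 0, 0], [-1.44, -0.8, 0, 0, 0, 0], [-1.44, -0.8, 0, 0, 0, 0], [-1.44, -0.8, 0, 0, 0, 0], [-1.44, -0.8, 0, 0, 0, 0], [-1.44, -0.8, 0, 0, 0, 0]]}' --finger_gap 0.05

```text
time: 0.82
tool_pos: [0.4022, 0.2733, 0.4047]
tool_rot: [3.142, -0.0, 2.837]
contact_force: [1.0, 0.9, 0.7]
opening: 0.0508
grip_force: 0.0
```

move_tool --motion '{"offsets": [[-0.6, -1.48, 0, 0, 0, 0], [-0.6, -1.48, 0, 0, 0, 0], [-0.6, -1.48, 0, 0, 0, 0], [-0.6, -1.48, 0, 0, 0, 0], [-0.6, -1.48, 0, 0, 0, 0], [-0.6, -1.48, 0, 0, 0, 0], [-0.6, -1.48, 0, 0, 0, 0], [-0.6, -1.48, 0, 0, 0, 0]]}'

```text
time: 1.48
tool_pos: [0.4265, -0.0452, 0.4047]
tool_rot: [3.141, 0.0, 2.837]
contact_force: [0.7, 0.0, 0.0]
opening: 0.0503
grip_force: 0.0
```

```bash
python3 -c "
from h import *
go(.4345,-.129,.30,2.837)"
```

```text
t 1.48 pos [ 0.4265 -0.0452  0.4047] rot [3.141 0.    2.837] F [0.7 0.  0. ] open 0.0503 grip 0.0 q [-0.28  0.17  1.77  0.    1.21 -1.55]
d now-axes [-0.0328 -0.0775  0.1047] d after-turn axes [-0.0328 -0.0775  0.1047] rotvec [ 0.  0. -0.]
```

In the tool's units: 0.03 m is 1.2, -0.026 m is -1.04.

move_tool --motion '{"offsets": [[-0.44, -1.04, 1.2, 0, 0, 0], [-0.44, -1.04, 1.2, 0, 0, 0], [-0.44, -1.02, 1.2, 0, 0, 0], [0, 0, 0.6, 0, 0, 0], [0, 0, 0, 0, 0, 0], [0, 0, 0, 0, 0, 0]]}'

```text
time: 1.98
tool_pos: [0.4349, -0.1272, 0.2993]
tool_rot: [3.141, -0.002, 2.836]
contact_force: [-0.6, 0.2, -0.3]
opening: 0.05
grip_force: 0.0
```

```bash
python3 - <<'E'
from h import *
from cell import robot
c=robot.read_camera("wrist");np.savez("pics/w1.npz",**c)
im=c["image"].copy()
print("expected px ring,orig,end",[proj(c,p).round().tolist() for p in((.482,-.144,.0045),(.4345,-.129,.0045),(.397,-.117,.0045))])
m=yellow(im,(0,0,640,480));k=max(cv2.findContours(m,0,1)[0],key=cv2.contourArea);e=cv2.fitEllipse(k);print(e)
X=plane(c,e[0],.0045);print("ring",X,tri([ray(c,e[0]),ray(ld("top0"),(341.15,297.72)),ray(ld("side0"),(372.67,260.8))]))
cv2.imwrite("pics/w1.png",im[:,:,::-1])
go(.4345,-.129,.30,2.837)
E
```

```text
expected px ring,orig,end [[321.0, 296.0], [321.0, 229.0], [322.0, 170.0]]
((501.2406921386719, 411.0218200683594), (13.729698181152344, 567.8130493164062), 89.36585235595703)
ring [ 0.61656505 -0.04016223  0.0045    ] (array([ 0.48598201, -0.09196612,  0.10187161]), [0.038, 0.0466, 0.0362])
t 2.03 pos [ 0.4353 -0.1269  0.3003] rot [3.141 0.    2.837] F [ 0.7 -0.4 -0.1] open 0.0502 grip 0.0 q [-0.45  0.34  1.86  0.    0.94 -1.72]
d now-axes [ 0.0001 -0.0023  0.0003] d after-turn axes [ 0.0001 -0.0023  0.0003] rotvec [0. 0. 0.]
```

View pics/w1.png

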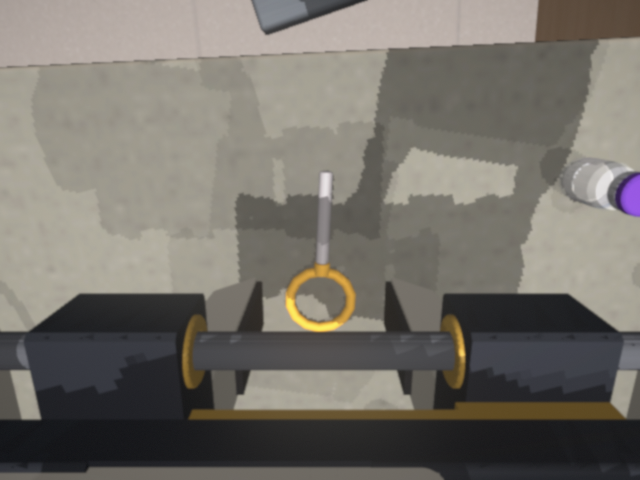

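The wrist view has the ring centre at (321,298), the collar at (322,268) and the shank end at (326,173). That is within 4 px of my prediction.

```bash
python3 - <<'E'
from h import *
c=ld("w1")
r=plane(c,(321,298.5),.0045);e=plane(c,(326,173.5),.0045);d=r-e;print(r,e,np.linalg.norm(d),np.arctan2(d[1],d[0]))
u=d/np.linalg.norm(d);o=r-.05*u;print("orig",o, tri([ray(c,(321,298.5)),ray(ld("top0"),(341.15,297.72)),ray(ld("side0"),(372.67,260.8))]))
go(o[0],o[1],.1805,np.arctan2(d[1],d[0])+np.pi)
E
```

```text
[ 0.48371115 -0.14486115  0.0045    ] [ 0.39975644 -0.11484002  0.0045    ] 0.08916087618144157 -0.34341802401143473
orig [ 0.43663069 -0.12802578  0.0045    ] (array([ 0.48250213, -0.14411083,  0.00665405]), [0.0005, 0.0012, 0.001])
t 2.03 pos [ 0.4353 -0.1269  0.3003] rot [3.141 0.    2.837] F [ 0.7 -0.4 -0.1] open 0.0502 grip 0.0 q [-0.45  0.34  1.86  0.    0.94 -1.72]
d now-axes [-0.0016 -0.0007  0.1198] d after-turn axes [-0.0017 -0.0006  0.1198] rotvec [0.    0.    0.039]
```

In the tool's units: 0.03 m is 1.2, 0.02 m is 0.8.

move_tool --motion '{"offsets": [[-0.06, -0.04, 1.2, 0, 0, 0.025], [0, 0, 1.2, 0, 0, 0], [0, 0, 1.2, 0, 0, 0], [0, 0, 0.8, 0, 0, 0], [0, 0, 0.36, 0, 0, 0], [0, 0, 0, 0, 0, 0]]}'

```text
time: 2.53
tool_pos: [0.4364, -0.1279, 0.1804]
tool_rot: [3.141, -0.001, 2.813]
contact_force: [-0.7, 0.0, 0.6]
opening: 0.05
grip_force: 0.0
```

move_tool --motion '{"offsets": [[0, 0, 0, 0, 0, 0], [0, 0, 0, 0, 0, 0], [0, 0, 0, 0, 0, 0], [0, 0, 0, 0, 0, 0], [0, 0, 0, 0, 0, 0], [0, 0, 0, 0, 0, 0]]}' --finger_gap 0 --squeeze 20

```text
time: 3.03
tool_pos: [0.4363, -0.1286, 0.1812]
tool_rot: [-3.142, 0.001, 2.812]
contact_force: [0.3, 0.7, 0.7]
opening: 0.0146
grip_force: 0.0
```

move_tool --motion '{"offsets": [[0, 0, -0.4, 0, 0, 0], [0, 0, -1.2, 0, 0, 0], [0, 0, -1.2, 0, 0, 0], [0, 0, -1.2, 0, 0, 0], [0, 0, -1.2, 0, 0, 0], [0, 0, 0, 0, 0, 0], [0, 0, 0, 0, 0, 0]]}'

```text
time: 3.62
tool_pos: [0.4364, -0.1287, 0.3122]
tool_rot: [-3.141, 0.004, 2.812]
contact_force: [-0.5, 0.2, -0.4]
opening: 0.0005
grip_force: 0.0
```

```bash
python3 - <<'E'
from h import *
from cell import robot
c=robot.read_camera("wrist");np.savez("pics/w2.npz",**c)
cv2.imwrite("pics/w2.png",c["image"][100:400,120:520,::-1])
for n in("top","side"):
    k=robot.read_camera(n);np.savez(f"pics/{n}2.npz",**k)
go(.39,-.32,.31,np.pi)
E
```

```text
t 3.77 pos [ 0.4358 -0.1284  0.3096] rot [ 3.141e+00 -2.000e-03  2.812e+00] F [ 0.2  0.3 -1.1] open 0.0007 grip 0.0 q [-0.46  0.32  1.85  0.    0.97 -1.7 ]
d now-axes [-0.0187 -0.1961 -0.0006] d after-turn axes [ 0.0458 -0.1916 -0.0004] rotvec [ 0.001 -0.002 -0.33 ]
```

View pics/w2.png

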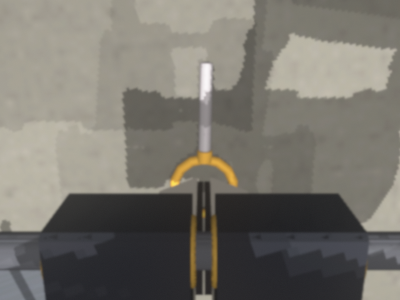

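The fingers had not finished closing before I lifted, so the pin is still on the table, end at about (326,163) and collar at (325,257). I'll repeat with a longer wait.

In the tool's units: 0.03 m is 1.2.

move_tool --motion '{"offsets": [[0, 0, 0, 0, 0, 0], [0, 0, 0, 0, 0, 0], [0, 0, 0, 0, 0, 0], [0, 0, 1.2, 0, 0, 0], [0, 0, 1.2, 0, 0, 0], [0, 0, 1.2, 0, 0, 0], [0, 0, 0, 0, 0, 0], [0, 0, 0, 0, 0, 0]]}' --finger_gap 0.034

```text
time: 4.43
tool_pos: [0.4359, -0.1284, 0.2198]
tool_rot: [3.141, -0.004, 2.812]
contact_force: [-0.3, -0.2, 0.1]
opening: 0.0339
grip_force: 0.0
```

move_tool --motion '{"offsets": [[0, 0, 0.8, 0, 0, 0], [0, 0, 0.56, 0, 0, 0], [0, 0, 0.22, 0, 0, 0], [0, 0, 0, 0, 0, 0], [0, 0, 0, 0, 0, 0]]}'

```text
time: 4.85
tool_pos: [0.4368, -0.1288, 0.1824]
tool_rot: [-3.141, 0.002, 2.812]
contact_force: [-0.3, -0.0, 0.1]
opening: 0.0341
grip_force: 0.0
```

move_tool --motion '{"offsets": [[0, 0, 0, 0, 0, 0], [0, 0, 0, 0, 0, 0], [0, 0, 0, 0, 0, 0], [0, 0, 0, 0, 0, 0], [0, 0, 0, 0, 0, 0], [0, 0, 0, 0, 0, 0], [0, 0, 0, 0, 0, 0], [0, 0, 0, 0, 0, 0]]}' --finger_gap 0 --squeeze 20

```text
time: 5.52
tool_pos: [0.4363, -0.1286, 0.1813]
tool_rot: [3.142, 0.0, 2.812]
contact_force: [0.9, -0.5, 1.7]
opening: 0.0083
grip_force: 20.0
```

move_tool --motion '{"offsets": [[0, 0, -0.8, 0, 0, 0], [0, 0, -1.6, 0, 0, 0], [0, 0, -1.6, 0, 0, 0], [0, 0, -1.6, 0, 0, 0], [0, 0, -1.6, 0, 0, -0.11], [0, 0, -0.96, 0, 0, -0.12], [0, 0, 0, 0, 0, -0.12], [0, 0, 0, 0, 0, 0]]}'

```text
time: 6.18
tool_pos: [0.4362, -0.1285, 0.3866]
tool_rot: [-3.14, 0.003, -3.117]
contact_force: [0.5, -0.1, -1.3]
opening: 0.0081
grip_force: 20.0
```

```bash
python3 - <<'E'
from h import *
from cell import robot
c=robot.read_camera("wrist");np.savez("pics/w3.npz",**c)
cv2.imwrite("pics/w3.png",c["image"][100:400,120:520,::-1])
go(.395,-.322,.385,3.162)
E
```

```text
t 6.23 pos [ 0.436  -0.1284  0.3853] rot [-3.142  0.    -3.124] F [ 0.1 -0.6 -1.3] open 0.0082 grip 20.0 q [-0.46  0.23  1.74  0.    1.17 -2.04]
d now-axes [ 0.0444 -0.1928  0.0003] d after-turn axes [ 0.0449 -0.1927  0.0003] rotvec [-0.     0.    -0.002]
```

View pics/w3.png

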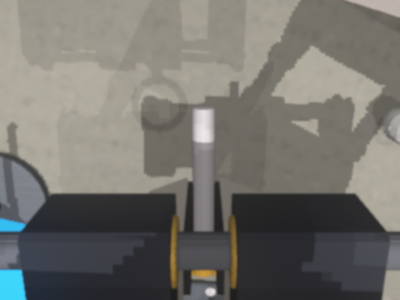

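The pin is held straight between the pads, with its shank end at about (323,215). Now carrying it over the hook tip.

move_tool --motion '{"offsets": [[0.36, -1.54, 0, 0, 0, 0], [0.36, -1.54, 0, 0, 0, 0], [0.36, -1.54, 0, 0, 0, 0], [0.36, -1.54, 0, 0, 0, 0], [0.36, -1.54, 0, 0, 0, 0], [0, 0, 0, 0, 0, 0], [0, 0, 0, 0, 0, 0]]}'

```text
time: 6.82
tool_pos: [0.3943, -0.3235, 0.3832]
tool_rot: [3.139, -0.003, -3.129]
contact_force: [0.1, 0.8, -0.3]
opening: 0.008
grip_force: 20.0
```

```bash
python3 - <<'E'
from h import *
from cell import robot
out=[]
go(.395,-.322,.385,3.162)
for n in("top","side"):
    c=robot.read_camera(n);np.savez(f"pics/{n}4.npz",**c)
    u,v=proj(c,(.445,-.322,.2085)).round().astype(int);print(n,u,v,"tip exp",proj(c,(.445,-.322,.182)).round(1))
    w=c["image"][v-38:v+37,u-50:u+50,::-1];out.append(cv2.resize(w,(400,300),interpolation=cv2.INTER_CUBIC))
cv2.imwrite("pics/m4.png",np.vstack(out))
E
```

```text
t 6.82 pos [ 0.3943 -0.3235  0.3832] rot [ 3.139e+00 -3.000e-03 -3.129e+00] F [ 0.1  0.8 -0.3] open 0.008 grip 20.0 q [-0.84  0.33  1.6   0.    1.21 -2.42]
d now-axes [-0.0007  0.0015 -0.0018] d after-turn axes [-0.0008  0.0015 -0.0018] rotvec [ 0.003 -0.003 -0.007]
top 454 318 tip exp [449.8 318.2]
side 411 146 tip exp [409.2 156.4]
```

View pics/m4.png

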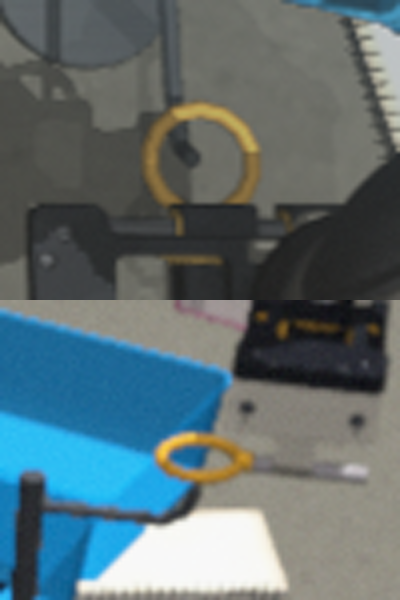

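Top tile: ring centre (202,157), with the hook tip visible inside it at (190,155). Side tile: ring centre (203,457), pin end (365,472), and the ring is just above the tip.

```bash
python3 - <<'E'
from h import *
np.set_printoptions(precision=4,suppress=True)
T=ld("top4");S=ld("side4")
print("ring",*tri([ray(T,(454.2,318.9)),ray(S,(411.4,146.9))]))
print("tip",plane(T,(451.2,318.4),.184), "expected ring",proj(S,(.4443,-.3235,.2067)),"exp end",proj(S,(.353,-.3235,.2067)))
E
```

```text
ring [ 0.4437 -0.3222  0.2066] [0.0006, 0.0006]
tip [ 0.4448 -0.3238  0.184 ] expected ring [410.9355 146.5213] exp end [452.2662 152.0284]
```

move_tool --motion '{"offsets": [[0, 0, 0.48, 0, 0, 0], [0, 0, 0.48, 0, 0, 0], [0, 0, 0.5, 0, 0, 0], [0, 0, 0, 0, 0, 0], [0, 0, 0, 0, 0, 0]]}'

```text
time: 7.33
tool_pos: [0.3955, -0.3206, 0.3482]
tool_rot: [3.14, -0.001, -3.121]
contact_force: [0.6, 1.4, -0.3]
opening: 0.008
grip_force: 20.0
```

move_tool --motion '{"offsets": [[0, 0, 0, 0, 0, 0], [0, 0, 0, 0, 0, 0], [0, 0, 0, 0, 0, 0], [0, 0, 0, 0, 0, 0], [0, 0, 0, 0, 0, 0], [0, 0, 0, 0, 0, 0], [0, 0, 0, 0, 0, 0], [0, 0, 0, 0, 0, 0]]}' --finger_gap 0.07

```text
time: 8.0
tool_pos: [0.3951, -0.322, 0.3487]
tool_rot: [3.142, 0.0, -3.122]
contact_force: [0.4, 0.1, -0.8]
opening: 0.0569
grip_force: 0.0
```

move_tool --motion '{"offsets": [[0, 0, 0, 0, 0, 0], [0, 0, 0, 0, 0, 0], [0, 0, 0, 0, 0, 0], [0, 0, 0, 0, 0, 0], [0, 0, 0, 0, 0, 0], [0, 0, 0, 0, 0, 0]]}'

```text
time: 8.5
tool_pos: [0.3951, -0.3219, 0.3487]
tool_rot: [3.142, 0.0, -3.121]
contact_force: [-0.1, -0.3, -0.4]
opening: 0.0702
grip_force: 0.0
```

```bash
python3 - <<'E'
from h import *
from cell import robot
out=[]
for n in("top","side"):
    c=robot.read_camera(n);np.savez(f"pics/{n}5.npz",**c)
    u,v=proj(c,(.445,-.322,.14)).round().astype(int);print(n,u,v)
    w=c["image"][v-38:v+37,u-50:u+50,::-1];out.append(cv2.resize(w,(400,300),interpolation=cv2.INTER_CUBIC))
cv2.imwrite("pics/m5.png",np.vstack(out))
go(.395,-.322,.385,3.162)
E
```

```text
top 443 318
side 407 172
t 8.6 pos [ 0.3951 -0.3219  0.3487] rot [ 3.142  0.    -3.121] F [0.  0.  0.4] open 0.0699 grip 0.0 q [-0.83  0.37  1.65  0.    1.12 -2.43]
d now-axes [ 0.0001 -0.0001 -0.0363] d after-turn axes [ 0.0001 -0.0001 -0.0363] rotvec [ 0.  0. -0.]
```

View pics/m5.png

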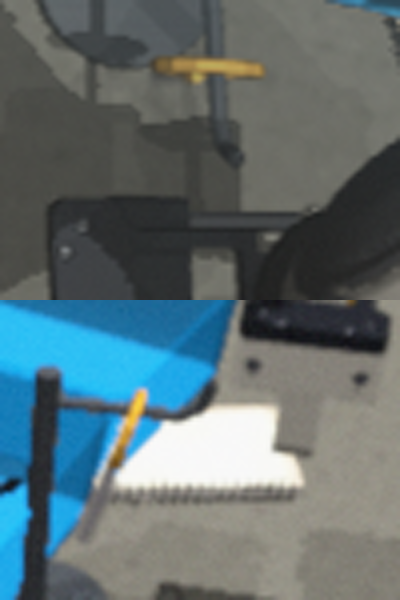

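The ring hangs on the hook arm (side tile 125,430) with the shank pointing down, and the fingers are clear. Now rising, turning and going to the door.

In the tool's units: -0.03 m is -1.2, -0.015 m is -0.6.

move_tool --motion '{"offsets": [[0, 0, -1.2, 0, 0, 0], [0, 0, -1.2, 0, 0, 0], [0, 0, -0.6, 0, 0, 0.12], [0, 0, 0, 0, 0, 0.12], [0, 0, 0, 0, 0, 0.12], [0, 0, 0, 0, 0, 0.12], [0, 0, 0, 0, 0, 0.12], [0, 0, 0, 0, 0, 0.12]]}' --finger_gap 0.05

```text
time: 9.27
tool_pos: [0.3951, -0.3219, 0.4237]
tool_rot: [3.142, 0.0, 2.436]
contact_force: [0.5, 0.4, 0.3]
opening: 0.0502
grip_force: 0.0
```

move_tool --motion '{"offsets": [[0, 0, 0, 0, 0, 0.12], [0, 0, 0, 0, 0, 0.12], [0, 0, 0, 0, 0, 0.12], [0, 0, 0, 0, 0, 0.12], [0, 0, 0, 0, 0, 0.12], [0, 0, 0, 0, 0, 0.036], [0, 0, 0, 0, 0, 0]]}'

```text
time: 9.85
tool_pos: [0.3951, -0.3219, 0.4237]
tool_rot: [3.142, -0.0, 1.804]
contact_force: [-0.5, 0.4, -0.6]
opening: 0.0497
grip_force: 0.0
```

```bash
python3 -c "
from h import *
go(.534,.167,.42,1.806)"
```

```text
t 9.85 pos [ 0.3951 -0.3219  0.4237] rot [ 3.142 -0.     1.804] F [-0.5  0.4 -0.6] open 0.0497 grip 0.0 q [-0.83  0.3   1.53  0.    1.31 -1.07]
d now-axes [0.4435 0.2483 0.0037] d after-turn axes [0.4431 0.249  0.0037] rotvec [ 0.    -0.    -0.002]
```

In the tool's units: 0.034 m is 1.36, 0.019 m is 0.76.

move_tool --motion '{"offsets": [[1.36, 0.76, 0, 0, 0, 0], [1.36, 0.76, 0, 0, 0, 0], [1.36, 0.76, 0, 0, 0, 0], [1.36, 0.76, 0, 0, 0, 0], [1.36, 0.76, 0, 0, 0, 0], [1.36, 0.76, 0, 0, 0, 0], [1.36, 0.76, 0, 0, 0, 0], [1.36, 0.76, 0, 0, 0, 0]]}'

```text
time: 10.52
tool_pos: [0.4797, -0.0201, 0.4239]
tool_rot: [3.141, 0.0, 1.808]
contact_force: [0.9, -0.2, -0.5]
opening: 0.0498
grip_force: 0.0
```

move_tool --motion '{"offsets": [[1.36, 0.76, 0, 0, 0, 0], [1.36, 0.76, 0.8, 0, 0, 0], [1.36, 0.76, 1.2, 0, 0, 0], [1.36, 0.76, 1.2, 0, 0, 0], [1.36, 0.8, 0.8, 0, 0, 0], [0, 0, 0, 0, 0, 0], [0, 0, 0, 0, 0, 0], [0, 0, 0, 0, 0, 0]]}'

```text
time: 11.18
tool_pos: [0.529, 0.1502, 0.3351]
tool_rot: [-3.141, 0.0, 1.808]
contact_force: [-0.7, -0.9, 0.0]
opening: 0.0499
grip_force: 0.0
```

```bash
python3 - <<'E'
from h import *
from cell import robot
go(.534,.167,.28,1.806)
out=[]
c=robot.read_camera("wrist");np.savez("pics/w6.npz",**c)
w=cv2.resize(c["image"][:,:,::-1],(640,480))
cv2.imwrite("pics/w6.png",w)
print("exp door top corners",[proj(c,(x,y,.136)).round().tolist() for x,y in((.5226,.216),(.5458,.1185))],"knuckle",proj(c,(.5505,.0982,.079)))
E
```

```text
t 11.18 pos [0.529  0.1502 0.3351] rot [-3.141  0.     1.808] F [-0.7 -0.9  0. ] open 0.0499 grip 0.0 q [ 0.14  0.45  1.56 -0.    1.13 -0.1 ]
d now-axes [0.0152 0.0088 0.0551] d after-turn axes [0.0152 0.0087 0.0551] rotvec [-0.     0.     0.002]
exp door top corners [[347.0, 135.0], [343.0, 348.0]] knuckle [337.84934171 328.23261667]
```

View pics/w6.png

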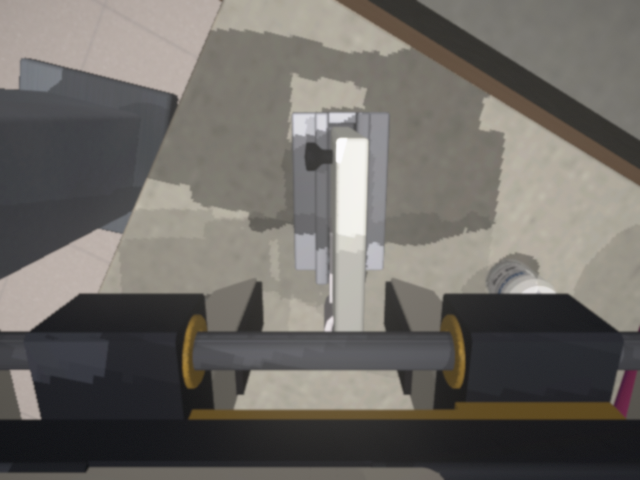

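Wrist view: the door's top face runs from (352,138) at its far end to about (349,330) under the gripper. That is slightly to the right of tool centre, with yaw nearly aligned.

```bash
python3 - <<'E'
from h import *
np.set_printoptions(precision=4,suppress=True)
c=ld("w6")
im=c["image"].astype(int);g=im.min(2)
P=[]
for v in range(150,325,20):
    row=g[v,300:420];x=np.where(row>150)[0]; print(v,x.min()+300,x.max()+300,row[x].mean().round(),end=" | ")
m=(g>185).astype(np.uint8);m[:130]=0;m[327:]=0;m[:,:320]=0;m[:,400:]=0
k=max(cv2.findContours(m,0,1)[0],key=cv2.contourArea);print(cv2.minAreaRect(k),cv2.boundingRect(k))
a=plane(c,(352,138),.136);b=plane(c,(349,330),.136);d=a-b;print(a,b,np.linalg.norm(d),"yaw",np.arctan2(-d[0],d[1]))
u=d/np.linalg.norm(d);o=a-u*.05;print("centre from left end",o,"knuckle pred",o-u*.071)
E
```

```text
150 335 368 234.0 | 170 336 367 230.0 | 190 336 367 228.0 | 210 336 366 229.0 | 230 336 365 230.0 | 250 300 419 173.0 | 270 317 419 163.0 | 290 329 378 170.0 | 310 300 379 168.0 | ((351.5, 195.5), (115.0, 31.0), 90.0) (336, 138, 32, 116)
[0.5251 0.2154 0.136 ] [0.5463 0.1287 0.136 ] 0.08917976046638469 yaw 0.24033435091843533
centre from left end [0.537  0.1668 0.136 ] knuckle pred [0.5539 0.0978 0.136 ]
```

```bash
python3 - <<'E'
from h import *
go(.536,.167,.277,1.808)
E
```

```text
t 11.23 pos [0.5291 0.1496 0.3356] rot [3.141 0.    1.806] F [0.6 0.2 0.2] open 0.05 grip 0.0 q [ 0.14  0.45  1.56 -0.    1.13 -0.1 ]
d now-axes [0.0153 0.0107 0.0586] d after-turn axes [0.0153 0.0108 0.0586] rotvec [ 0.001  0.    -0.002]
```

In the tool's units: 0.02 m is 0.8, 0.0153 m is 0.612.

move_tool --motion '{"offsets": [[0.612, 0.428, 0, 0, 0, 0], [0, 0, 0.4, 0, 0, 0], [0, 0, 0.8, 0, 0, 0], [0, 0, 0.8, 0, 0, 0], [0, 0, 0.34, 0, 0, 0], [0, 0, 0, 0, 0, 0]]}'

```text
time: 11.73
tool_pos: [0.5352, 0.1664, 0.2748]
tool_rot: [-3.138, -0.0, 1.805]
contact_force: [-0.2, 0.4, -0.3]
opening: 0.0503
grip_force: 0.0
```

move_tool --motion '{"offsets": [[0, 0, 0, 0, 0, 0], [0, 0, 0, 0, 0, 0], [0, 0, 0, 0, 0, 0], [0, 0, 0, 0, 0, 0], [0, 0, 0, 0, 0, 0], [0, 0, 0, 0, 0, 0], [0, 0, 0, 0, 0, 0], [0, 0, 0, 0, 0, 0]]}' --finger_gap 0 --squeeze 40

```text
time: 12.4
tool_pos: [0.5359, 0.1677, 0.2769]
tool_rot: [3.141, -0.0, 1.806]
contact_force: [-0.5, 0.8, 3.3]
opening: 0.014
grip_force: 40.0
```

move_tool --motion '{"offsets": [[0, 0, 0, 0, 0, 0], [0, 0, 0, 0, 0, 0], [0, 0, 0, 0, 0, 0]]}'

```text
time: 12.65
tool_pos: [0.536, 0.1677, 0.2769]
tool_rot: [3.141, -0.0, 1.806]
contact_force: [-0.1, 0.3, 4.6]
opening: 0.0136
grip_force: 40.0
```

move_tool --motion '{"offsets": [[0, 0, -0.4, 0, 0, 0], [0, 0, -0.6, 0, 0, 0], [0, 0, -0.6, 0, 0, 0], [0, 0, -0.4, 0, 0, 0], [0, 0, 0, 0, 0, 0], [0, 0, 0, 0, 0, 0]]}'

```text
time: 13.15
tool_pos: [0.5357, 0.1676, 0.3266]
tool_rot: [3.141, -0.0, 1.806]
contact_force: [-0.3, 0.3, -2.3]
opening: 0.0137
grip_force: 40.0
```

```bash
python3 - <<'E'
from h import *
# want knuckle ~45 mm left of the jamb bore, door in line with jamb (yaw -0.02 -> tool 1.551)
bx,by=.620,-.103;u=np.array([.0208,.9998])
t=np.array([bx,by])+u*(.071+.05);print(t)
go(t[0],t[1],.3219,1.551)
E
```

```text
[0.6225168 0.0179758]
t 13.15 pos [0.5357 0.1676 0.3266] rot [ 3.141 -0.     1.806] F [-0.3  0.3 -2.3] open 0.0137 grip 40.0 q [ 0.17  0.48  1.54  0.    1.13 -0.07]
d now-axes [-0.1657  0.0496  0.0047] d after-turn axes [-0.1479  0.0898  0.0047] rotvec [ 0.    -0.     0.255]
```

In the tool's units: -0.033 m is -1.32, 0.01 m is 0.4.

move_tool --motion '{"offsets": [[-1.32, 0.4, 0, 0, 0, 0.04], [-1.14, 0.7, 0, 0, 0, 0.05], [-1.14, 0.7, 0, 0, 0, 0.055], [-1.14, 0.7, 0, 0, 0, 0.055], [-1.14, 0.7, 0.188, 0, 0, 0.055], [0, 0, 0, 0, 0, 0], [0, 0, 0, 0, 0, 0], [0, 0, 0, 0, 0, 0]]}'

```text
time: 13.82
tool_pos: [0.6354, 0.033, 0.3203]
tool_rot: [-3.139, -0.001, 1.551]
contact_force: [0.4, 0.3, -2.4]
opening: 0.0134
grip_force: 40.0
```

```bash
python3 - <<'E'
from h import *
from cell import robot
go(.6225,.018,.3219,1.551)
out=[]
for n in("top","side"):
    c=robot.read_camera(n);np.savez(f"pics/{n}7.npz",**c)
    u,v=proj(c,(.622,-.075,.12)).round().astype(int);x0,y0=u-50,v-38;print(n,x0,y0)
    w=c["image"][y0:y0+75,x0:x0+100,::-1];out.append(cv2.resize(w,(400,300),interpolation=cv2.INTER_CUBIC))
c=robot.read_camera("wrist");np.savez("pics/w7.npz",**c);out.append(cv2.resize(c["image"][:,:,::-1],(400,300)))
out.append(np.zeros_like(out[0]))
cv2.imwrite("pics/m7.png",np.vstack([np.hstack(out[:2]),np.hstack(out[2:])]))
E
```

```text
t 13.82 pos [0.6354 0.033  0.3203] rot [-3.139e+00 -1.000e-03  1.551e+00] F [ 0.4  0.3 -2.4] open 0.0134 grip 40.0 q [-0.07  0.62  1.31  0.    1.22 -0.05]
d now-axes [-0.0153 -0.0126 -0.0016] d after-turn axes [-0.0153 -0.0126 -0.0016] rotvec [-0.003 -0.001 -0.   ]
top 260 184
side 254 192
```

View pics/m7.png

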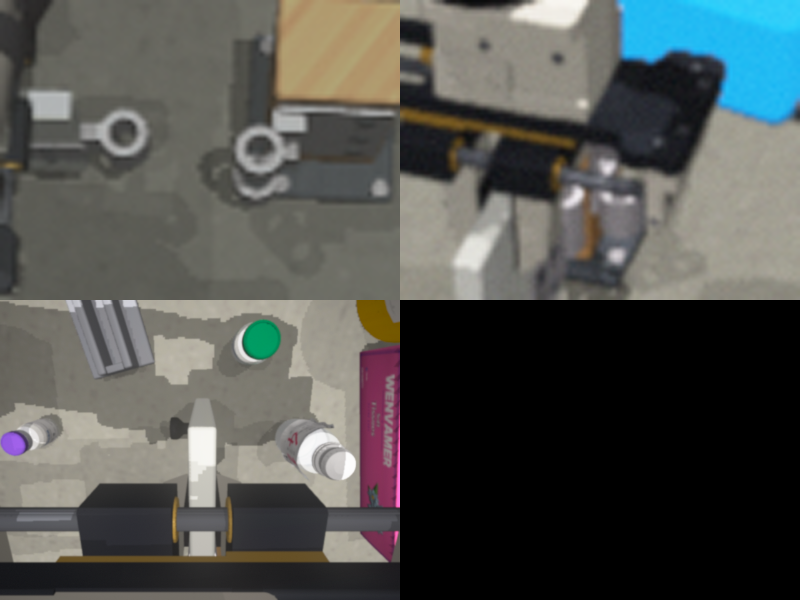

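Top tile: the door knuckle is at (124,132) and the jamb knuckle at (259,148), aligned in yaw and needing a shift in x. The wrist tile shows the door upright, with its far top edge at tile (203,428).

```bash
python3 - <<'E'
from h import *
np.set_printoptions(precision=4,suppress=True)
T=ld("top7");S=ld("side7");w=ld("w7")
from cell import robot
s=robot.observe();p=np.array(s["tool_pos"]);zl=.3219-.2769
k=plane(T,(290.6,216.6),.079+zl);j=plane(T,(324.4,220.6),.143);print("pos",p,"knuckle",k,"jamb",j,"rel to tcp",k[:2]-p[:2])
print("door left-end top side px expected",proj(S,(p[0]-.001,p[1]+.05,.136+zl)),proj(w,(p[0]-.001,p[1]+.05,.136+zl)))
g=S["image"].astype(int).min(2);m=(g>170).astype(np.uint8)
u,v=proj(S,(p[0]-.001,p[1]+.05,.136+zl)).astype(int)
m[:v-25]=0;m[v+60:]=0;m[:,:u-25]=0;m[:,u+40:]=0
ys,xs=np.where(m);print(np.c_[xs,ys][ys==ys.min()],ys.min(),xs.min(),xs.max())
for y in range(v-20,v+30,4):
    q=xs[ys==y];print(y,(q.min(),q.max()) if len(q) else None,end=" ")
g=w["image"].astype(int).min(2);col=g[150:300,325];print("\nwrist col",col[::4])
for y in (210,230,250): 
    q=np.where(g[y,280:380]>170)[0];print(y,q.min()+280,q.max()+280)
E
```

```text
pos [0.6353 0.0341 0.3216] knuckle [ 0.6309 -0.038   0.124 ] jamb [ 0.6206 -0.1026  0.143 ] rel to tcp [-0.0045 -0.0721]
door left-end top side px expected [270.1982 258.1944] [318.7802 200.3033]
[[304 233]
 [305 233]
 [306 233]
 [307 233]] 233 267 309
238 None 242 (np.int64(295), np.int64(298)) 246 None 250 (np.int64(272), np.int64(277)) 254 (np.int64(268), np.int64(276)) 258 (np.int64(267), np.int64(273)) 262 (np.int64(268), np.int64(272)) 266 (np.int64(271), np.int64(273)) 270 (np.int64(271), np.int64(273)) 274 (np.int64(270), np.int64(273)) 278 (np.int64(270), np.int64(272)) 282 (np.int64(273), np.int64(274)) 286 (np.int64(273), np.int64(274)) 
wrist col [114 115 139 143 144 144 144 145 145 146 146 146 148 175 234 242 242 242
 241 241 241 242 242 242 242 242 242 241 241 228 227 193 191 191 191 191
 190 189]
210 301 345
230 301 345
250 302 344
```

The rows are not in the units I measure in: shifts go in units of 25 mm. I convert before sending: -0.015 m is -0.6, 0.0057 m is 0.228.

move_tool --motion '{"offsets": [[0, -0.2, 0.2, 0, 0, 0], [0, -0.16, 0.228, 0, 0, 0], [-0.6, 0, 0, 0, 0, 0], [-0.6, 0, 0, 0, 0, 0], [0, 0, 0, 0, 0, 0], [0, 0, 0, 0, 0, 0], [0, 0, 0, 0, 0, 0], [0, 0, 0, 0, 0, 0]]}'

```text
time: 14.63
tool_pos: [0.6263, 0.0031, 0.3112]
tool_rot: [3.141, -0.0, 1.551]
contact_force: [0.2, -0.0, -2.5]
opening: 0.014
grip_force: 40.0
```

```bash
cat > circ.py <<'E'
from h import *
from cell import robot
import sys
np.set_printoptions(precision=4,suppress=True)
tag=sys.argv[1];T=robot.read_camera("top");np.savez(f"pics/top{tag}.npz",**T)
s=robot.observe();p=np.array(s["tool_pos"])
im=T["image"][190:250,270:350];b=cv2.resize(im,None,fx=8,fy=8,interpolation=cv2.INTER_CUBIC)
g=cv2.GaussianBlur(cv2.cvtColor(b,cv2.COLOR_RGB2GRAY),(0,0),3)
c=cv2.HoughCircles(g,cv2.HOUGH_GRADIENT,1,40,param1=80,param2=22,minRadius=30,maxRadius=60)
print("TCP",p)
for u,v,r in (c[0] if c is not None else []):
    q=((u+.5)/8+269.5,(v+.5)/8+189.5);cv2.circle(b,(int(u),int(v)),int(r),(255,0,0),2)
    print(np.round(q,1),round(r/8,1),"at .143",plane(T,q,.143)[:2],"at .113",plane(T,q,.113)[:2])
cv2.imwrite(f"pics/c{tag}.png",b[:,:,::-1])
E
python3 circ.py 8
```

```text
TCP [0.6263 0.0032 0.3112]
[324.6 220.6] 6.2 at .143 [ 0.6206 -0.103 ] at .113 [ 0.6264 -0.1037]
[306.2 222.4] 3.8 at .143 [ 0.6166 -0.0686] at .113 [ 0.6223 -0.0681]
```

View pics/c8.png

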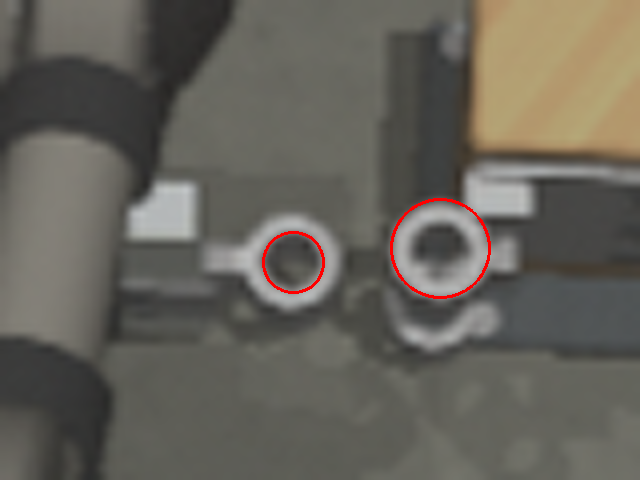

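The door knuckle is centred at (292,262) and the jamb knuckle at (440,248) in this 8x crop. That leaves 35 mm to go along y and about 1 mm in x.

move_tool --motion '{"offsets": [[-0.32, -0.032, 0, 0, 0, 0], [-0.32, 0, 0, 0, 0, 0], [-0.32, 0, 0, 0, 0, 0], [-0.26, 0, 0, 0, 0, 0], [-0.172, 0, 0, 0, 0, 0], [0, 0, 0, 0, 0, 0], [0, 0, 0, 0, 0, 0], [0, 0, 0, 0, 0, 0]]}'

```text
time: 15.35
tool_pos: [0.6248, -0.0316, 0.311]
tool_rot: [-3.142, -0.0, 1.551]
contact_force: [0.4, -0.2, -2.9]
opening: 0.0139
grip_force: 40.0
```

move_tool --motion '{"offsets": [[0, 0, 0, 0, 0, 0], [0, 0, 0, 0, 0, 0], [0, 0, 0, 0, 0, 0], [0, 0, 0, 0, 0, 0]]}'

```text
time: 15.68
tool_pos: [0.6248, -0.0314, 0.3111]
tool_rot: [3.142, -0.0, 1.551]
contact_force: [0.7, -0.1, -2.0]
opening: 0.014
grip_force: 40.0
```

```bash
python3 - <<'E'
from h import *
from cell import robot
go(.6255,-.0316,.3110,1.551)
S=robot.read_camera("side");T=robot.read_camera("top")
out=[]
for c,X,r in((S,(.62,-.10,.10),(50,38)),(T,(.62,-.10,.12),(50,38)),(S,(.445,-.322,.14),(50,38)),(S,(.62,.02,.17),(50,38))):
    u,v=proj(c,X).round().astype(int);print(u-50,v-38);out.append(cv2.resize(c["image"][v-38:v+37,u-50:u+50,::-1],(400,300),interpolation=cv2.INTER_CUBIC))
cv2.imwrite("pics/m9.png",np.vstack([np.hstack(out[:2]),np.hstack(out[2:])]))
np.savez("pics/S9.npz",**S);np.savez("pics/T9.npz",**T)
p=np.array(robot.observe()["tool_pos"]);print("exp left-end top px",proj(S,(p[0]+.001,p[1]+.049,.17)),proj(S,(p[0]+.001,p[1]+.049,.175)))
E
```

```text
t 15.68 pos [ 0.6248 -0.0314  0.3111] rot [ 3.142 -0.     1.551] F [ 0.7 -0.1 -2. ] open 0.014 grip 40.0 q [-0.17  0.6   1.36  0.    1.18 -0.15]
d now-axes [-0.0002  0.0007  0.0001] d after-turn axes [-0.0002  0.0007  0.0001] rotvec [ 0. -0.  0.]
259 193
273 185
357 134
240 203
exp left-end top px [287.21400096 239.88869018] [287.09290979 237.84202047]
```

View pics/m9.png

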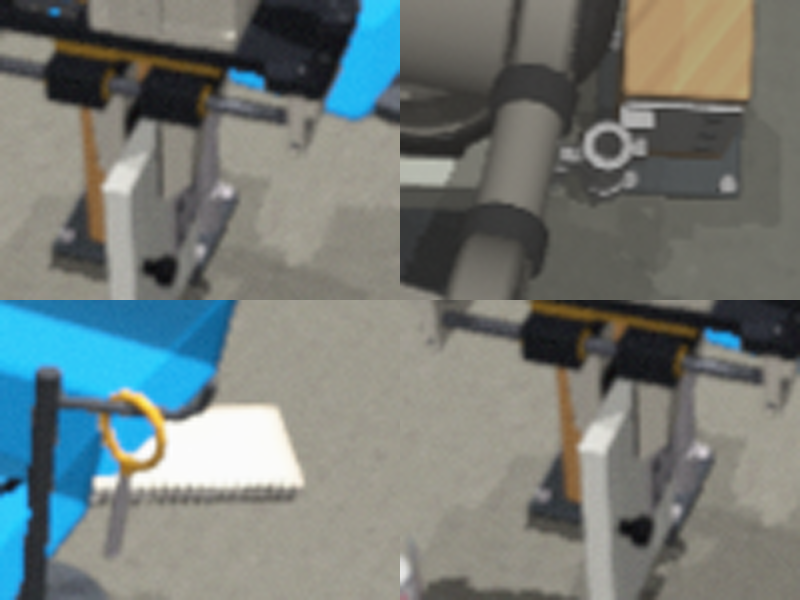

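The door knuckle sits in the gap under the jamb knuckle. The far top edge of the door is at about (288.6,240), against (287.2,239.9) expected, so the height is right. The pin hangs on the hook (ring at tile 132,430), and the wrist force is about the door's weight only, so there is no sign of it pressing on the jamb. Handing in.

```bash
python3 -c "
from cell import robot
print(robot.hand_in())"
```

```text
the job is handed in; nothing more can be done
None
```

I've handed the job in; it gave no verdict. In the last pictures the pin hangs by its ring on the hook. The door is gripped upright, its knuckle between the jamb's within about 1 mm by my measurements and no sign of pressing, and I saw nothing touch the bottle or vials.

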